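# Swing the beam stop out of the light path

## Task

Open the light path on the optical board: with the fingertips, gently push the solid square beam stop over on its flip mount, away from the robot, until it lies fully out on its end stop, then draw the hand back a good hand's breadth clear of it. Only push it, do not pinch it, and do not touch the two round lenses, the square filter with the glass window, the lamp or the camera, nor disturb anything lying about.

Things in the scene. Friction and masses are not known exactly. Their poses are not given: they have to be found in the camera images.
- stop_mount: flip mount of THE BEAM STOP: aluminium base plate 75 x 25 x 9 mm fixed to the board, 25 mm holder, steel post, block 28 x 25 x 18 mm with the hinged plate on top. Origin: centre of the base's underside, on the board's top face. z up; y along the row of mounts (light path), square to the plate; x in the plate's plane, away from the robot (ahead and right).
- stop_head (a point): centre of the BEAM STOP: a SOLID flat square metal plate 65 x 65 x 4 mm, no opening, no glass. Standing, it spans x -32 to +32, y -2 to +2, z +82 to +147 mm in the mount's frame (this centre at z +114). It swings in its own plane towards +x by 90 degrees and then spans x +30 to +95, z +47 to +112 mm. This point and its axes move with the plate.
- stop_edge (a point): middle of the plate's upright edge on the robot's side (standing: x -32, z +114 mm in the mount's frame), the edge to push towards +x. Moves with the plate; with the plate swung out this edge lies on top, level.
- stop_hinge (a point): on the hinge pin, which runs along the mount's y, at x +14, z +66 mm in the mount's frame. Does not move. The hinged platform under the plate is 27 x 24 x 8 mm.
- stop (a joint): swing of the beam stop: 0 rad = standing in the light path, 1.571 = swung right out on its end stop, resting there by its weight. Starts at 0 to 0.12. About 1 N at the edge's middle moves it against slight hinge friction; let go below about 0.75 rad it stays where it is; past about 1.1 rad it always drops the rest by itself.
- lens_a_mount: a round lens in a thick ring (65 mm across, 14 mm thick, clear glass) on its own flip mount of the same build as the beam stop's. Origin: centre of the underside of the mount, on the board; axes as for the beam stop's mount. Must not be touched.
- lens_a (a joint): swing of the thick round lens on its hinge: 0 rad = standing up in the beam (as at the start), 1.57 rad = swung out. Leave at 0.
- lens_b_mount: a round lens in a thin ring (65 mm across, 8 mm thick, clear glass) on its own flip mount of the same build as the beam stop's. Origin: centre of the underside of the mount, on the board; axes as for the beam stop's mount. Must not be touched.
- lens_b (a joint): swing of the thin round lens on its hinge: 0 rad = standing up in the beam (as at the start), 1.57 rad = swung out. Leave at 0.
- filter_mount: a square filter: a frame 65 x 65 mm, 9 mm thick, with a clear glass window 47 mm wide in it (the beam stop has no window) on its own flip mount of the same build as the beam stop's. Origin: centre of the underside of the mount, on the board; axes as for the beam stop's mount. Must not be touched.
- filter (a joint): swing of the square filter on its hinge: 0 rad = standing up in the beam (as at the start), 1.57 rad = swung out. Leave at 0.
- board: aluminium optical breadboard 200 (x) x 550 (y) x 25 mm high with its feet, with a grid of small holes. Fixed. Origin: centre of its underside on the bench; top face at z = +25 mm. Its y axis is the light path: the four flip mounts stand in a row along it in any order, about 80 mm apart, at y = -120, -40, +40, +120 mm, within 5 mm.
- lamp: finned metal LED spot on a post at the -y end of the board (y -215 mm), 50 mm wide, top 140 mm above the board. Origin: underside of its base plate. Fixed; not to be touched.
- camera: small dark red camera with a black lens on a post at the +y end of the board (y +225 mm), 44 x 90 x 44 mm, top 137 mm above the board. Origin: underside of its base plate. Fixed; not to be touched.
- post: loose steel post with a round foot, 25 mm across, 50 mm high, standing on the board on the robot's side of the row. Origin: centre of its underside.
- tube: loose black lens tube, 31 mm across, 22 mm high, standing on the board on the far side of the row. Origin: centre of its underside.
- driver: loose hex driver, black square handle 85 x 16 x 16 mm with a thin steel shaft, 160 mm long overall, lying on the board on the far side of the row. Origin: middle of its length, at its underside.
- holder: loose black post holder with a foot plate 60 x 25 mm, 54 mm high, on the bench in front on the left. Origin: centre of its underside.
- lenscase: loose grey lens case 70 x 70 x 24 mm on the bench on the right. Origin: centre of its underside.
- jar: loose jar with a black cap, 52 mm across, 60 mm high, on the bench beyond the board on the right. Origin: centre of its underside.
- mug: loose white mug, 80 mm across, 92 mm high, on the bench on the left. Origin: centre of its underside.

How it is judged:
At the end, for the whole second after the job is handed in: The beam stop is swung out and at rest (joint stop above 1.48 rad of 1.57), both lenses and the filter still stand (below 0.05 rad), every loose thing is within 15 mm of where it was, and the TCP is more than 100 mm from the centre of the beam-stop plate (value of joint stop above 1.48 rad and velocity of joint stop below 0.1 rad/s and distance between the grasp point and stop_head above 0.1 m and value of joint each of lens_a, lens_b, filter below 0.05 rad and distance of each of post, tube, driver, holder, lenscase, jar, mug from where it was at the start of the episode below 0.015 m); the robot touches nothing.
It fails at once if the beam stop or its mount is struck or squeezed with more than 30 N (contact force between the fingers and stop_mount above 30 N).
It fails at once if the beam stop or its mount is touched with the arm or the gripper's body instead of the fingers (over 1 N) (contact force between the arm and stop_mount above 1 N).
It fails at once if a lens or the filter is touched (over 0.5 N) or swung (over 0.08 rad) (contact force between any of the fingers, the arm and lens_a_mount above 0.5 N or value of joint any of lens_a, lens_b, filter above 0.08 rad or contact force between any of the fingers, the arm and lens_b_mount above 0.5 N or contact force between any of the fingers, the arm and filter_mount above 0.5 N).
It fails at once if the lamp or the camera is touched (over 0.5 N) (contact force between any of the fingers, the arm and lamp above 0.5 N or contact force between any of the fingers, the arm and camera above 0.5 N).
It fails at once if a loose thing is moved more than 15 mm, or the board is struck (over 15 N) (contact force between any of the fingers, the arm and board above 15 N or distance of any of post, tube, driver, holder, lenscase, jar, mug from where it was at the start of the episode above 0.015 m).
It also fails if it takes over 32 s, if anything falls off the work surface, if the arm or the gripper's body presses on something with over 40 N, if the wrist force passes 120 N, or if a joint passes its speed limit or range.

## Robot

A 6-joint arm with a two-finger parallel gripper is mounted at the origin on the work surface. World frame = base frame: x ahead of the robot, y to its left, z up, the work surface at z = 0. Lengths are in m, angles in rad, forces in N, time in s.
With the tool pointing down it reaches from about 0.275 to 0.85 m from the base axis. Payload 5.2 kg.
Tool frame: the origin (TCP) lies between the finger pads, 19 mm behind the fingertips; this is the grasp point; z points along the fingers, y is the line along which they close (so a half turn about z gives the same grasp; the last joint's range is limited). The gripper opens to 85 mm and grips with 20 to 120 N. Pads are 22 mm wide; open, the fingers measure 114 mm over their backs; the gripper's body (76 mm by 85 mm) begins 54 mm behind the grasp point. The pads swing forward as they close: fully open they stand 13 mm farther back than shut.
Start: joints at [1.119, 0.259, 1.535, -0, 1.348, -0.203], TCP at [0.135, 0.533, 0.25] pointing down, gripper open.
Joint ranges: [-3.14, 3.14], [-0.91, 2.08], [0.19, 2.58], [-1.22, 4.36], [0.22, 2.71], [-3.12, 3.12]. Speed limits (rad/s): [2.57, 2.57, 3.14, 3.14, 3.14, 3.14].

## Interface

Orientations are given as a rotation vector (axis times angle).
In Python, from workcell import * gives the robot as it stands. Calls block until the motion is done:
- goto(position, orientation): joint-space move of the TCP to a pose.
- move_straight(position, rot=None, speed=0.15): straight line of the TCP; rot=None keeps the orientation; speed is the mean speed in m/s.
- goto_joints(angles): joint-space move.
- set_gripper(opening, strength=None): opening from 0.0 (shut) to 1.0 (fully open); strength is the grip in N (None keeps the last); returns when the fingers have stopped.
- wait(seconds).
- solve_ik(position, orientation): joint angles nearest the present ones, or None.
- observe(): the state.
- capture(name): name is "side" or "top"; returns a dict with "color" (384x512x3 uint8, red, green, blue), "fov_y" (degrees; the focal length in pixels is half the picture's height over the tangent of half this angle, whatever the lens; pixels are square), "cx", "cy" (the principal point, pixels), "k1" (the pictures are not rectified: a ray, as slopes to the right and down, at radius r is drawn at 1 + k1 r^2 times it, then the intrinsics apply), "R" (3x3) and "t" (3): a world point X has camera coordinates R X + t. Camera axes: x right, y down, z forward; pixel columns grow to the right and rows downward; lengths in m; the calibration is good to about 2 mm. A picture is of the moment at which its call begins. There is no depth.
A pose or a line that the arm cannot do raises MotionError and nothing moves.
- finish_job(): hands the job in; it is judged then, once.
Trained networks look in a picture, given as the dict that the camera call returned (one of the last four; its "shot" number tells which), for a name from the list of things; names that differ only in an ending like _2 or _b are one class to them, and where a whole thing is asked for, a point or a joint stands for the part that bears it (a point fixed in the world has none). Each returns a list of dicts, best first, with "conf" (0 to 1); they miss things now and then, are a little off and sometimes report something else, mostly with a low value. They report only what shows in the picture. A call takes as long as a camera call.
- search_frame(thing, picture): "box" ([centre column, centre row, width, height] in pixels, round what is visible of it).
The state is a dict: "time_s": time; "joints": joint angles; "qd": joint speeds; "tau": joint torques, N m; "tool_pos": TCP position; "ee_rot": TCP orientation; "wrist_force": force on the tool from outside, world axes, zero at the start; "wrist_torque": the same for the moment, N m; "width": opening from 0.0 (shut) to 1.0 (fully open); "gripper_force": force on a finger pad.
Only numpy, scipy, OpenCV 4.12 (cv2) and the standard library are available. Lean on these libraries where they do the work, as an engineer would, in place of code of your own. Each camera call takes 0.05 s, during which the arm holds its last target. There are 200 camera calls.

## Working session

There is one attempt and no reset: what is moved stays moved. The work goes in short steps, each a Python script; the robot and the scene stay as the last script left them, time stands still between calls to the robot, and variables do not carry over. Pictures are saved under pics/ and viewed, at most 10 in all, crops included, and the job is handed in when it is done.

```bash
mkdir -p pics; cat > h.py <<'E'
from workcell import *
import numpy as np, cv2
def proj(p,X):
    c=p["R"]@np.asarray(X,float).T+np.reshape(p["t"],(3,1)); s=c[:2]/c[2]
    s=s*(1+p["k1"]*(s**2).sum(0)); f=p["color"].shape[0]/2/np.tan(np.radians(p["fov_y"])/2)
    return (s*f+np.array([[p["cx"]],[p["cy"]]])).T
E
python3 - <<'E'
from h import *
import pickle
for n in("side","top"):
    p=capture(n); pickle.dump(p,open(n+".pkl","wb"))
    cv2.imwrite(f"pics/{n}0.png",cv2.resize(p["color"][:,:,::-1],(768,576),interpolation=cv2.INTER_CUBIC))
    print(n,p["fov_y"],p["cx"],p["cy"],p["k1"],np.round(p["R"],3).tolist(),np.round(-np.array(p["R"]).T@p["t"],3))
    for t in("stop_mount","stop_head","lens_a_mount","filter_mount","board","lamp","camera","post"):
        print(t,[(np.round(d["box"]).tolist(),round(d["conf"],2)) for d in search_frame(t,p)[:3]])
print(observe())
E
```

```text
side 47.4734137867311 261.99669485748603 195.7417682772278 0.04257711289400915 [[1.0, -0.017, 0.02], [0.005, -0.625, -0.781], [0.026, 0.781, -0.624]] [ 0.512 -0.941  0.858]
stop_mount [([254.0, 217.0, 23.0, 51.0], 0.79)]
stop_head [([257.0, 208.0, 29.0, 32.0], 0.97)]
lens_a_mount [([287.0, 188.0, 23.0, 50.0], 0.91)]
filter_mount [([300.0, 173.0, 23.0, 51.0], 0.78)]
board [([266.0, 232.0, 154.0, 128.0], 0.86)]
lamp [([235.0, 240.0, 29.0, 54.0], 0.82), ([255.0, 217.0, 30.0, 55.0], 0.16)]
camera [([319.0, 156.0, 27.0, 49.0], 0.6)]
post []
top 54.68948076113665 254.26142461940236 196.45371578074722 -0.06445634682252124 [[0.014, -1.0, -0.0], [-0.998, -0.014, -0.063], [0.063, 0.001, -0.998]] [ 0.453 -0.003  1.229]
stop_mount [([281.0, 200.0, 17.0, 27.0], 0.54)]
stop_head [([187.0, 135.0, 35.0, 33.0], 0.35)]
lens_a_mount [([238.0, 169.0, 20.0, 25.0], 0.66)]
filter_mount [([217.0, 157.0, 25.0, 28.0], 0.84), ([188.0, 134.0, 34.0, 36.0], 0.64)]
board [([250.0, 178.0, 171.0, 145.0], 0.8), ([239.0, 172.0, 23.0, 27.0], 0.37)]
lamp [([308.0, 215.0, 25.0, 25.0], 0.88), ([218.0, 157.0, 24.0, 28.0], 0.39)]
camera [([188.0, 135.0, 31.0, 34.0], 0.82)]
post [([217.0, 157.0, 21.0, 24.0], 0.49)]
{'time_s': 0.9, 'joints': array([ 1.11917278e+00,  2.58569775e-01,  1.53498651e+00, -3.50547590e-05,
        1.34801556e+00, -2.02763784e-01]), 'qd': array([ 8.69757400e-04, -1.50894197e-04,  1.91752102e-03,  1.46921658e-03,
        5.42833020e-04, -8.28272462e-05]), 'tau': array([ 1.52428838e-04, -4.45916069e+01, -2.90895385e+01, -3.73364837e-04,
        8.33192989e-04, -1.95646840e-05]), 'tool_pos': array([0.13543505, 0.53306713, 0.25003145]), 'ee_rot': array([3.89883133e-01, 3.11726645e+00, 1.37030583e-05]), 'wrist_force': array([0.68759349, 1.02154137, 0.01793295]), 'wrist_torque': array([ 0.01536969, -0.02571636,  0.02038729]), 'gripper_force': 0.0, 'width': 1.0020560254571917}
```

View pics/side0.png

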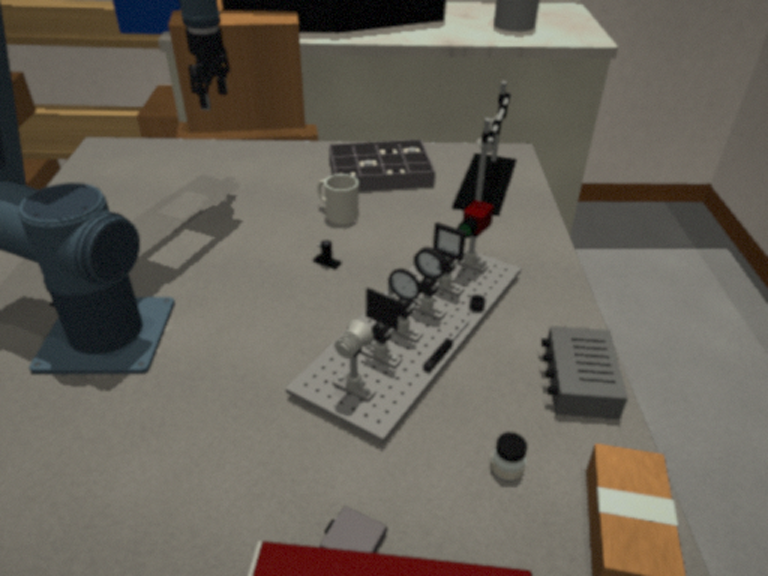

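View pics/top0.png

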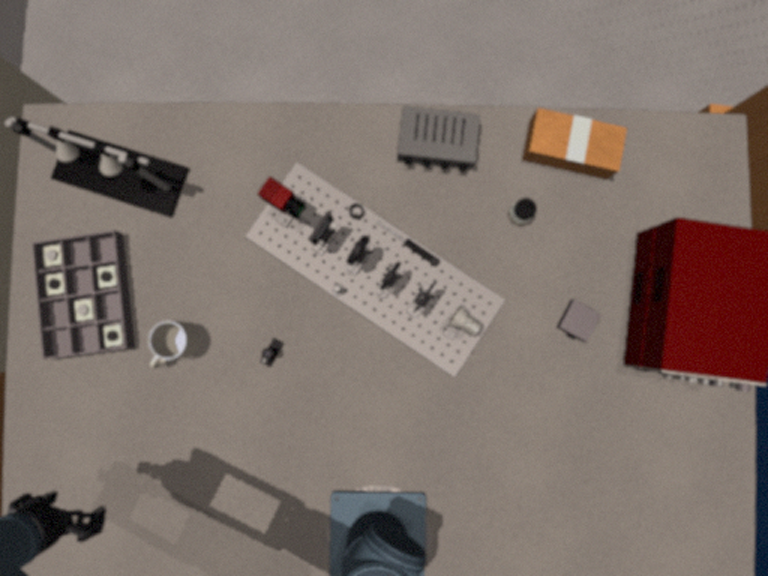

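The side picture shows the solid dark square at (383,307) in the enlarged view, next to the lamp at (352,338). The two lenses, the filter at (449,240) and the camera follow in that order. The top view gives the board corners at about (297,163), (504,298), (456,376) and (247,236).

```bash
cat >> h.py <<'E'
import pickle
from scipy.optimize import least_squares
def Rz(a): return np.array([[np.cos(a),-np.sin(a),0],[np.sin(a),np.cos(a),0],[0,0,1]])
def plate(q,x0=-.0325):
    c=np.array([[-.0325,0,.082],[.0325,0,.082],[.0325,0,.147],[-.0325,0,.147]])
    h=np.array([.014,0,.066]); d=c-h
    return h+np.c_[d[:,0]*np.cos(q)+d[:,2]*np.sin(q),d[:,1],-d[:,0]*np.sin(q)+d[:,2]*np.cos(q)]
E
python3 - <<'E'
from h import *
S,T=[pickle.load(open(n+".pkl","rb")) for n in("side","top")]
px=np.array([(297,163),(504,298),(456,376),(247,236)])/1.5-.17
L=np.array([[.1,.275,.025],[.1,-.275,.025],[-.1,-.275,.025],[-.1,.275,.025]])
sx=np.array([(520,265),(382,433),(289,389)])/1.5-.17
w=lambda v,L:L@Rz(v[2]).T+[v[0],v[1],0]
f=lambda v:np.r_[(proj(T,w(v,L))-px).ravel(),(proj(S,w(v,L[:3]))-sx).ravel()]
r=least_squares(f,[.5,0,-.5]);b=r.x;print(b,r.fun.round(1)); pickle.dump(b,open("b.pkl","wb"))
for p,n,(x,y,W,H) in((S,"side",(185,120,175,180)),(T,"top",(160,100,190,160))):
    k=4 if n=="top" else 3.3
    im=cv2.resize(p["color"][y:y+H,x:x+W,::-1],None,fx=k,fy=k,interpolation=cv2.INTER_CUBIC)
    def poly(P,c): cv2.polylines(im,[np.int32((proj(p,w(b,P))-[x-.5,y-.5])*k)],True,c,1)
    poly(L,(0,255,0)); poly(plate(0)+[0,-.12,.025],(0,0,255))
    poly(np.array([[-.0375,-.1325,.034],[.0375,-.1325,.034],[.0375,-.1075,.034],[-.0375,-.1075,.034]]),(255,0,0))
    cv2.imwrite(f"pics/{n}1.png",im)
E
```

```text
[ 0.58976613  0.0169678  -0.57033136] [-1.6 -1.2  0.2  0.2 -1.2 -0.2 -2.4 -0.   0.2  1.5  1.3  3.7 -2.4 -0.4]
```

View pics/side1.png

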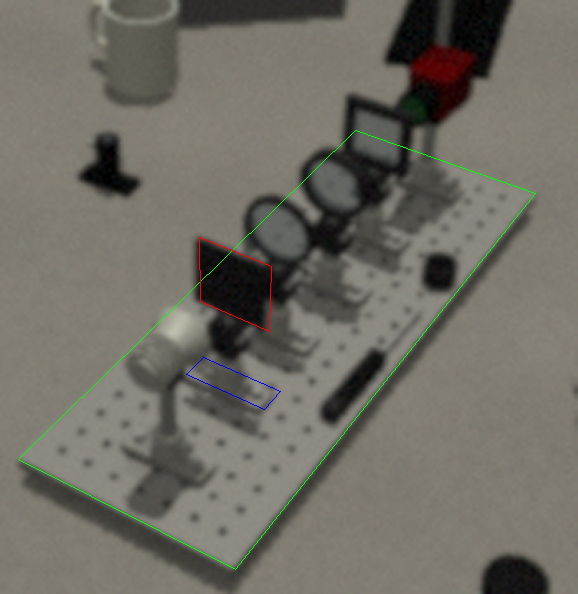

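View pics/top1.png

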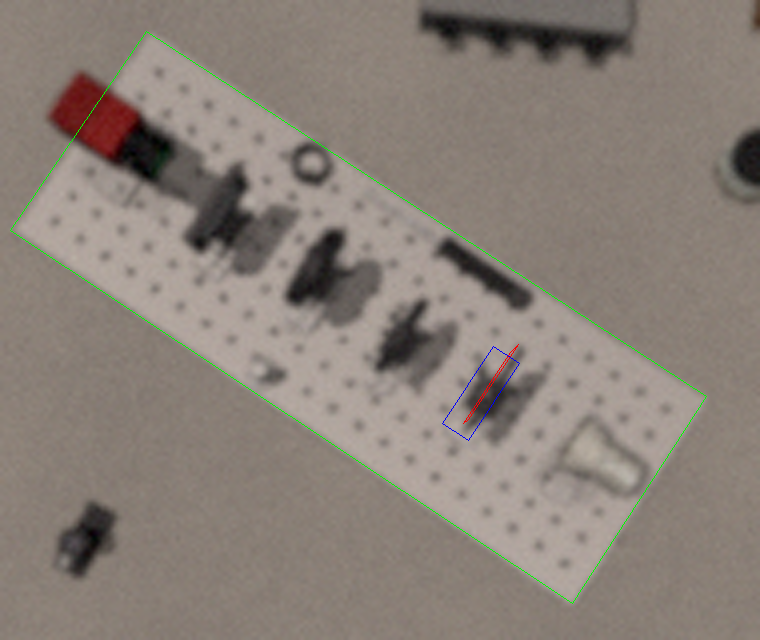

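The side overlay fits the solid plate well and the top overlay agrees. The stop is at y = -120 mm, with a lens as its only near neighbour. I'll push with shut, downward fingers along a level line, with the tips 149 mm above the bench. That keeps the gripper body above everything in the row.

```bash
python3 - <<'E'
from h import *
b=pickle.load(open("b.pkl","rb"))
W=lambda x,z:Rz(b[2])@[x,-.12,0]+[b[0],b[1],z]
a=(np.pi+b[2])/2; rot=np.pi*np.array([np.cos(a),np.sin(a),0])
print(W(0,0),solve_ik(W(-.1,.28),rot),solve_ik(W(.042,.168),rot))
set_gripper(0.0)
goto(W(-.1,.28),rot)
move_straight(W(-.085,.168),speed=.12)
f0=observe()["wrist_force"]
for x in np.arange(-.05,.043,.0153):
    move_straight(W(x,.168),speed=.05); o=observe(); print(round(x,3),(Rz(b[2]).T@(o["wrist_force"]-f0)).round(1),o["width"].round(3))
wait(.3)
move_straight(W(.03,.30),speed=.15); move_straight(W(-.1,.30),speed=.2); wait(.5)
p=capture("side");print(observe()["time_s"],search_frame("stop_head",p)[:2])
x,y,w,h=185,100,200,180
cv2.imwrite("pics/side2.png",cv2.resize(p["color"][y:y+h,x:x+w,::-1],None,fx=3.3,fy=3.3,interpolation=cv2.INTER_CUBIC))
E
```

```text
[ 0.52497681 -0.08403885  0.        ] [-0.32154281  0.03941956  1.72293345  0.          1.37923964 -1.32200777] [-0.38368923  0.36112072  1.60110519  0.          1.17936675 -1.38415419]Traceback (most recent call last):
  File "<stdin>", line 11, in <module>
AttributeError: 'float' object has no attribute 'round'
```

```bash
python3 - <<'E'
from h import *
b=pickle.load(open("b.pkl","rb"))
W=lambda x,z:Rz(b[2])@[x,-.12,0]+[b[0],b[1],z]
f0=observe()["wrist_force"]
for x in np.arange(-.035,.043,.0153):
    move_straight(W(x,.168),speed=.05); o=observe(); print(round(x,3),(Rz(b[2]).T@(o["wrist_force"]-f0)).round(1))
wait(.3)
move_straight(W(.03,.30),speed=.15); move_straight(W(-.1,.30),speed=.2); wait(.5)
p=capture("side");print(observe()["time_s"],search_frame("stop_head",p)[:2])
x,y,w,h=185,100,200,180
im=cv2.resize(p["color"][y:y+h,x:x+w,::-1],None,fx=3.3,fy=3.3,interpolation=cv2.INTER_CUBIC)
P=(plate(np.pi/2)+[0,-.12,.025])@Rz(b[2]).T+[b[0],b[1],0]
cv2.polylines(im,[np.int32((proj(p,P)-[x-.5,y-.5])*3.3)],True,(0,0,255),1)
cv2.imwrite("pics/side2.png",im)
E
```

```text
-0.035 [ 0.2 -0.6 -0. ]
-0.02 [ 0.2 -1.5  1. ]
-0.004 [ 0.6 -1.2 -0.3]
0.011 [ 1.  -1.   0.7]
0.026 [ 0.8 -0.1  0.3]
0.042 [ 1.2 -0.7  0.3]
11.325 [{'box': [272.0, 223.9, 29.8, 26.2], 'conf': 0.55}, {'box': [287.5, 188.8, 24.7, 47.3], 'conf': 0.3}]
```

View pics/side2.png

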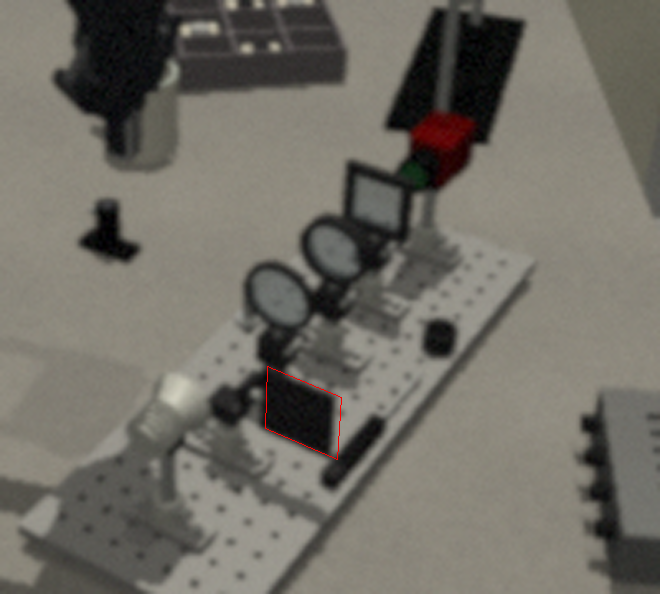

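The plate at (303,412) fills the outline predicted for 90 degrees. The lenses, the filter and the loose things in view stand as before, and the hand is well clear.

```bash
python3 -c "
from workcell import *
print(finish_job())"
```

```text
the job is handed in; nothing more can be done
None
```

The beam stop is pushed over onto its end stop, with the lenses, filter and loose things in view undisturbed and the hand drawn well back; the job is handed in, but it returned no verdict.

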